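# Square up a sensor post and hold it for bolting

## Robot

A 7-joint arm with a two-finger parallel gripper is mounted at the origin on the work surface. World frame = base frame: x ahead of the robot, y to its left, z up, the work surface at z = 0. Lengths are in m, angles in rad, forces in N, time in s.
With the tool pointing down it reaches from about 0.4 to 0.875 m from the base axis. Payload 19.3 kg.
Tool frame: the origin (TCP) lies midway between the tips of the shut fingers; the grasp point (between the pads) lies 19 mm behind it; z points along the fingers, y is the line along which they close (so a half turn about z gives the same grasp; the last joint's range is limited). The gripper opens to 85 mm and grips with 20 to 120 N. Pads are 22 mm wide; open, the fingers measure 114 mm over their backs; the gripper's body (76 mm by 85 mm) begins 54 mm behind the grasp point. The pads swing forward as they close: fully open they stand 13 mm farther back than shut.
Start: joints at [1.156, 0.521, -0.036, 1.599, 0.021, 1.021, -0.113], TCP at [0.211, -0.588, 0.205] pointing down, gripper open.
Joint ranges: [-2.91, 2.91], [-0.3, 2.13], [-1.5, 1.42], [0.17, 2.43], [-1.26, 4.41], [0.16, 1.93], [-2.52, 2.52]. Speed limits (rad/s): [1.89, 1.89, 2.39, 2.39, 3.01, 3.01, 3.01].

## Interface

Orientations are given as [roll, pitch, yaw] about the fixed x, y, z axes, in that order (R = Rz(yaw) Ry(pitch) Rx(roll)).
In Python, from workcell import telemetry, grab_frame, calibration, bot, outline_of, landmark_of gives the robot as it stands. The module is installed in compiled form; this text tells all that it offers.
- The arm moves only by the shell command python3 -m inch 'ROWS' [FORCE]. ROWS is JSON, a list of rows, each a list of 7 numbers: the shift along the tool's x, y, z in m, then the turn, a rotation vector about the tool's x, y, z in rad, then the closure, from 0 (fully open) to 1 (shut). A call has 1 to 5 rows; each row shifts and turns the commanded pose from where the row before left it, along the tool's axes as they then stand; what a row does not reach is not made up. A row lasts 1/10 s, in which the tool goes at most 50 mm and 8.59 degrees, less where a joint would pass 70% of its speed; a pose out of reach is approached as far as the arm can. A call is refused whole if a number of a shift passes 0.05 or a number of a turn 0.15, either way. A call with a gripper value outside its range is refused whole. The fingers move at their own pace and stop on an object; FORCE is the grip in N (left out, the last holds). Time passes only in rows, so rows that do not move let the fingers close. It gives the time, the measured TCP pose, the force, the opening and the grip force at its end, in the units of the state.
- telemetry.observe(): the state, without advancing time (a new reading comes with each control period).
- grab_frame(name): name is "scene" or "top"; returns the picture (420x560x3 uint8, red, green, blue); there is no depth.
- calibration(name): a dict with "fovy" (degrees; the focal length in pixels is half the picture's height over the tangent of half this angle, whatever the lens; pixels are square), "cx", "cy" (the principal point, pixels), "dist" ([k1, k2, p1, p2, k3] as OpenCV has them; the pictures are not rectified), "pose" (4x4, takes a point from camera to world coordinates). Camera axes: x right, y down, z forward; pixel columns grow to the right and rows downward; lengths in m; the calibration is good to about 2 mm. A picture is of the moment at which its call begins. calibration takes no time and is no camera call.
- bot.job_done(): hands the job in; it is judged then, once.
Trained networks look in the newest picture that a camera, given by its name, has taken for a name from the list of things; names that differ only in an ending like _2 or _b are one class to them, and where a whole thing is asked for, a point or a joint stands for the part that bears it (a point fixed in the world has none). Each returns a list of dicts, best first, with "score" (0 to 1); they miss things now and then, are a little off and sometimes report something else, mostly with a low value. They report only what shows in the picture. A call takes as long as a camera call. They do not tell look-alikes from the thing itself.
- outline_of(label, camera): "region" (420x560 bool, what is visible of it) and "rect" ([left, top, right, bottom] in pixels, round what is visible of it).
- landmark_of(label, camera): "xy" ([column, row] in pixels: a listed point, or the origin of a listed thing).
The state is a dict: "clock": time; "qpos": joint angles; "qd": joint speeds; "joint_efforts": joint torques, N m; "position": TCP position; "tool_rot": TCP orientation; "force": force on the tool from outside, world axes, zero at the start; "moment": the same for the moment, N m; "grip_width": finger opening in m; "finger_force": force on a finger pad.
Only numpy, scipy, OpenCV 4.12 (cv2) and the standard library are available. Lean on these libraries where they do the work, as an engineer would, in place of code of your own. Each camera call takes 0.05 s, during which the arm holds its last target. There are 200 camera calls.

## Task

Get the leaning sensor post ready for bolting: its foot takes three cap screws and one is already in the round steel dish, so stand or lay more of the screws from the bench in the dish until there are exactly three, and leave the others standing where they are. Then take the engineer's square by its stock, press it into the corner between the black base plate and the smooth face of the post, with the blade on that face and the stock pointing straight out from it, until the stock sits flat on the plate and the whole blade edge lies against the post, which brings the post upright. Finish while still gripping the square and pressing it there (do not let go), and leave the jar, the wrench and the bearing block alone.

Things in the scene. Friction and masses are not known exactly. Their poses are not given: they have to be found in the camera images.
- plate: black steel base plate, fixed, 260 x 160 x 15 mm, its top 15 mm above the bench. Origin: on its top, at the middle of the line where the upright post's smooth face meets the plate (the corner). x points horizontally out of that face, to the side from which the square comes; z up; y along the face. It spans x -90 to 170, y -80 to 80 mm; flat and bare at positive x.
- post_face (a point): aluminium profile post, 40 x 40 mm, 200 mm tall, 3 mm black cap, yellow sensor on its back. Leans towards the plate's positive x at the start; can only tilt on its foot. Origin: bottom middle of its smooth face; x out of the face, z up the post: the face is x = 0, y -20 to 20, z 4 to 200 mm. The black foot stands beside and behind, 6 mm or more behind the face.
- post_top (a point): middle of the top edge of the post's smooth face, 200 mm above post_face.
- post (a joint): lean of the post in rad about its foot bolt, a horizontal axis 30 mm above the plate's top, 20 mm behind the face: 0 upright, positive leaning towards the plate's positive x, over where the square goes; stops at -0.08 and 0.12. Bolt friction about 0.25 N m (some 2 N at 125 mm above the bolt tilts it); it stays where it is left.
- square: steel engineer's square, 0.5 to 0.75 kg, standing on the bench on its stock. Dark stock 130 (x) x 20 (y) x 25 mm high; bright blade 25 (x) x 5 mm (y), upright at the heel end, top 150 mm above the stock's underside. Origin: outer corner (heel) at mid width: outer faces are x = 0 (blade edge, stock end) and z = 0 (underside); x along the stock. Grip the stock's width 90 to 100 mm from the heel.
- square_toe (a point): underside of the stock at its far end, 130 mm from the heel. The stock slides on the plate with a friction coefficient of about 0.5 to 0.7.
- blade_tip (a point): top of the blade at its outer edge, 150 mm above the heel.
- dish: round steel parts dish, fixed on the bench: rim 150 mm across and 22 mm high, wall 3 mm, floor 4 mm above the bench and about 134 mm across. Origin: centre of the underside.
- screw1: black-headed M10 x 35 steel cap screw: head 16 mm diameter x 10 mm high, shank 10 mm diameter x 35 mm long, 45 mm overall, 35 g. Origin: centre of the head's flat end; z runs from the head along the shank. It stands on its head on the bench, at least 50 mm from the next.
- screw2: black-headed M10 x 35 steel cap screw: head 16 mm diameter x 10 mm high, shank 10 mm diameter x 35 mm long, 45 mm overall, 35 g. Origin: centre of the head's flat end; z runs from the head along the shank. It stands on its head on the bench, at least 50 mm from the next.
- screw3: black-headed M10 x 35 steel cap screw: head 16 mm diameter x 10 mm high, shank 10 mm diameter x 35 mm long, 45 mm overall, 35 g. Origin: centre of the head's flat end; z runs from the head along the shank. It stands on its head on the bench, at least 50 mm from the next.
- screw4: black-headed M10 x 35 steel cap screw: head 16 mm diameter x 10 mm high, shank 10 mm diameter x 35 mm long, 45 mm overall, 35 g. Origin: centre of the head's flat end; z runs from the head along the shank. It stands on its head on the bench, at least 50 mm from the next.
- screw5: black-headed M10 x 35 steel cap screw: head 16 mm diameter x 10 mm high, shank 10 mm diameter x 35 mm long, 45 mm overall, 35 g. Origin: centre of the head's flat end; z runs from the head along the shank. It stands on its head in the dish from the start, 30 to 45 mm from the dish's centre.
- jar: white closed jar with red cap, 64 mm diameter, 85 mm high, standing on the bench; leave alone. Origin: centre of the underside.
- wrench: steel open-end wrench, 190 mm long, lying on the bench near the robot; leave alone. Origin: middle of its length, underside.
- bearing: small aluminium bearing block, 44 x 34 x 32 mm, loose on the base plate, near the corner, its centre about 60 mm to one side of the blade; leave alone. Origin: centre of the underside.
There are look-alikes about, which are no part of the job. What is shaped like the dish but red or yellow is not meant. Leave any blue look-alike of the square alone.

How it is judged:
On the way:
1. exactly three screws lie or stand in the dish, the other two stand untouched (horizontal distance between screw5 and dish below 0.068 m and height (world z) of screw5 below 0.035 m and linear speed of screw5 below 0.05 m/s and ((horizontal distance between each of screw1, screw2 and dish below 0.068 m and height (world z) of each of screw1, screw2 below 0.035 m and linear speed of each of screw1, screw2 below 0.05 m/s and distance of each of screw3, screw4 from where it was at the start of the episode below 0.03 m and angle between each of screw3, screw4's own z axis and vertical below 0.3 rad) or (horizontal distance between each of screw1, screw3 and dish below 0.068 m and height (world z) of each of screw1, screw3 below 0.035 m and linear speed of each of screw1, screw3 below 0.05 m/s and distance of each of screw2, screw4 from where it was at the start of the episode below 0.03 m and angle between each of screw2, screw4's own z axis and vertical below 0.3 rad) or (horizontal distance between each of screw1, screw4 and dish below 0.068 m and height (world z) of each of screw1, screw4 below 0.035 m and linear speed of each of screw1, screw4 below 0.05 m/s and distance of each of screw2, screw3 from where it was at the start of the episode below 0.03 m and angle between each of screw2, screw3's own z axis and vertical below 0.3 rad) or (horizontal distance between each of screw2, screw3 and dish below 0.068 m and height (world z) of each of screw2, screw3 below 0.035 m and linear speed of each of screw2, screw3 below 0.05 m/s and distance of each of screw1, screw4 from where it was at the start of the episode below 0.03 m and angle between each of screw1, screw4's own z axis and vertical below 0.3 rad) or (horizontal distance between each of screw2, screw4 and dish below 0.068 m and height (world z) of each of screw2, screw4 below 0.035 m and linear speed of each of screw2, screw4 below 0.05 m/s and distance of each of screw1, screw3 from where it was at the start of the episode below 0.03 m and angle between each of screw1, screw3's own z axis and vertical below 0.3 rad) or (horizontal distance between each of screw3, screw4 and dish below 0.068 m and height (world z) of each of screw3, screw4 below 0.035 m and linear speed of each of screw3, screw4 below 0.05 m/s and distance of each of screw1, screw2 from where it was at the start of the episode below 0.03 m and angle between each of screw1, screw2's own z axis and vertical below 0.3 rad))), for 0.2 s.
At the end, for the whole second after the job is handed in: Three screws in dish, the other two standing within 30 mm of their starts. Square: heel and toe within 2 mm of plate, heel and blade tip within 2 mm of post face, 17 mm of its middle, 0.06 rad of straight; post upright to 0.015 rad; presses post and plate >1 N each; gripped >5 N; still (all of step 1 and z of square in the frame of plate between -0.002 and 0.002 m and z of square_toe in the frame of plate between -0.002 and 0.002 m and x of square in the frame of post_face between -0.002 and 0.002 m and x of blade_tip in the frame of post_face between -0.002 and 0.002 m and y of square in the frame of plate between -0.017 and 0.017 m and angle between the x axis of square and the x axis of plate, either way round below 0.06 rad and angle between the z axis of post_face and the z axis of plate, either way round below 0.015 rad and contact force between square and plate_c0 above 1 N and contact force between square and post_c0 above 1 N and contact force between the fingers and square above 5 N and linear speed of square below 0.01 m/s); the arm keeps its last pose, push and grip.
It fails at once if the jar is pushed away or tipped over (distance of jar from where it was at the start of the episode above 0.03 m or angle between jar's own z axis and vertical above 0.4 rad).
It fails at once if the wrench is pushed away or tipped over (distance of wrench from where it was at the start of the episode above 0.03 m or angle between wrench's own z axis and vertical above 0.4 rad).
It fails at once if the bearing is pushed away or tipped over (distance of bearing from where it was at the start of the episode above 0.03 m or angle between bearing's own z axis and vertical above 0.4 rad).
It also fails if it takes over 61 s, if anything falls off the work surface, if the arm or the gripper's body presses on something with over 40 N, if the wrist force passes 120 N, or if a joint passes its speed limit or range.

## Working session

There is one attempt and no reset: what is moved stays moved. The work goes in short steps, Python scripts to look and compute and a shell command to move; the robot and the scene stay as the last step left them, time stands still between calls to the robot, and variables do not carry over. Pictures are saved under pics/ and viewed, at most 11 in all, crops included, and the job is handed in when it is done.

```bash
mkdir -p pics; cat > h.py <<'E'
import numpy as np, cv2
from workcell import telemetry, grab_frame, calibration, bot, outline_of, landmark_of
from scipy.spatial.transform import Rotation as R
def cam(n):
    c=calibration(n); f=210/np.tan(np.radians(c["fovy"])/2)
    return np.array([[f,0,c["cx"]],[0,f,c["cy"]],[0,0,1]]),np.array(c["dist"],float),np.array(c["pose"])
def ray(n,xy):
    K,d,P=cam(n); u=cv2.undistortPoints(np.array([[xy]],float),K,d)[0,0]
    return P[:3,3],P[:3,:3]@np.array([u[0],u[1],1])
def atz(n,xy,z):
    o,v=ray(n,xy); return o+v*(z-o[2])/v[2]
def proj(n,p):
    K,d,P=cam(n); T=np.linalg.inv(P)
    return cv2.projectPoints(np.array(p,float).reshape(-1,1,3),cv2.Rodrigues(T[:3,:3])[0],T[:3,3],K,d)[0][:,0]
def two(a,b):
    o1,v1=ray("scene",a);o2,v2=ray("top",b)
    A=np.stack([v1,-v2],1);s=np.linalg.lstsq(A,o2-o1,rcond=None)[0]
    p,q=o1+s[0]*v1,o2+s[1]*v2; return (p+q)/2,np.linalg.norm(p-q)
def save(n,name): cv2.imwrite("pics/"+name,grab_frame(n)[:,:,::-1])
E
python3 - <<'E'
from h import *
np.set_printoptions(precision=3,suppress=True)
a=grab_frame("scene");b=grab_frame("top")
cv2.imwrite("pics/s0.png",a[:,:,::-1]);cv2.imwrite("pics/t0.png",b[:,:,::-1])
for n in("scene","top"): K,d,P=cam(n);print(n,K[0,0],d,P)
s=telemetry.observe();print(s)
for l in ["plate","post_face","post_top","square","square_toe","blade_tip","dish","screw1","jar","wrench","bearing"]:
  for n in("scene","top"):
    print(l,n,[(np.round(r["xy"],1),round(r["score"],2)) for r in landmark_of(l,n)][:7])
E
```

```text
scene 443.42622400513244 [-0.087  0.     0.     0.     0.   ] [[ 0.709  0.425 -0.563  1.044]
 [ 0.705 -0.449  0.549 -0.387]
 [-0.02  -0.786 -0.618  0.759]
 [ 0.     0.     0.     1.   ]]
top 379.77806975304037 [-0.061  0.     0.     0.     0.   ] [[ 0.009 -0.98   0.2    0.287]
 [-1.    -0.009  0.002  0.202]
 [ 0.    -0.2   -0.98   1.051]
 [ 0.     0.     0.     1.   ]]
{'clock': 0.1, 'qpos': array([ 1.156,  0.522, -0.036,  1.6  ,  0.021,  1.021, -0.113]), 'qd': array([-0.001, -0.   ,  0.002, -0.001, -0.001,  0.   , -0.001]), 'joint_efforts': array([  0.003, -92.849,   1.984, -37.054,   0.018,   0.005,   0.   ]), 'position': array([ 0.211, -0.588,  0.205]), 'tool_rot': array([-3.141,  0.   ,  0.345]), 'force': array([-0.246,  0.621, -0.348]), 'moment': array([ 0.04 ,  0.032, -0.033]), 'finger_force': 0.0, 'grip_width': 0.08544176631903472}
plate scene [(array([202.2, 384.1]), 0.97)]
plate top [(array([413.2, 159.9]), 0.61)]
post_face scene [(array([202.9, 387.4]), 0.92), (array([334. , 262.2]), 0.52)]
post_face top [(array([416.3, 164. ]), 0.77), (array([232.1, 139.4]), 0.45)]
post_to
[... 897 characters left out ...]
.7]), 0.92), (array([221.2, 315.2]), 0.64)]
screw1 scene [(array([287.8, 245.6]), 0.58), (array([252.8, 243.5]), 0.56), (array([270.8, 231.1]), 0.49), (array([264.8, 258. ]), 0.48), (array([395. , 258.3]), 0.46), (array([325.2, 214.5]), 0.41)]
screw1 top [(array([226.8, 217.9]), 0.61), (array([303.6, 216.2]), 0.56), (array([269.4, 243.2]), 0.5), (array([276.2, 215.1]), 0.44), (array([299.1, 241.8]), 0.37)]
jar scene [(array([395.1, 258.6]), 0.88)]
jar top [(array([229.4, 137.9]), 0.89)]
wrench scene [(array([127.4, 315.7]), 0.88)]
wrench top [(array([424.7, 250. ]), 0.74)]
bearing scene [(array([244.8, 390.6]), 0.84)]
bearing top [(array([398.7, 138.2]), 0.66), (array([410.7, 158.8]), 0.65)]
```

View pics/s0.png

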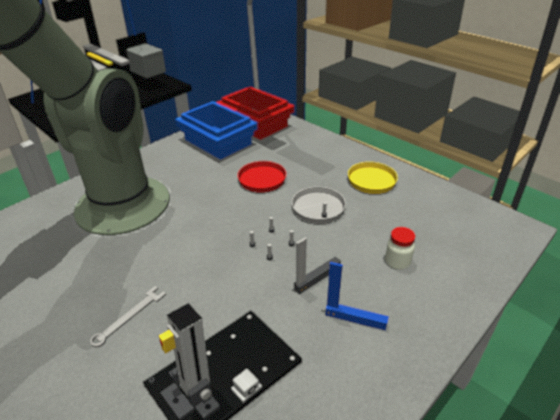

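View pics/t0.png

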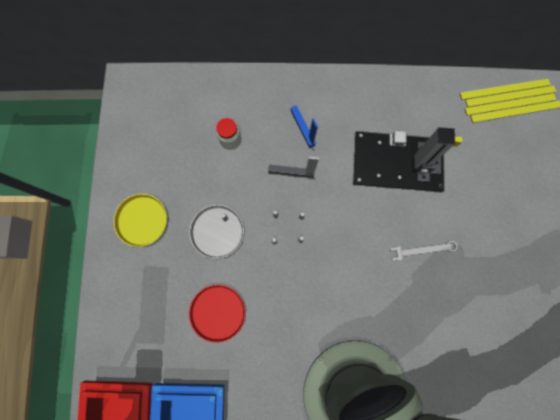

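The steel dish is at top (217,231) with one screw in it; red (217,313) and yellow (141,220) are decoys. The four bench screws are at top (276,214), (302,215), (275,240) and (301,239). The dark-stock square is at (270–315,170) with its heel at the right, and the blue one at (304,125) is the look-alike. The plate and leaning post are at (400,160) and the bearing at (399,138). The plate's bare side points to the picture's left (world +y).

```bash
python3 - <<'E'
from h import *
np.set_printoptions(precision=4,suppress=True)
b=cv2.imread("pics/t0.png"); a=cv2.imread("pics/s0.png")
c1=cv2.resize(b[90:260,190:460],None,fx=2.9,fy=2.9,interpolation=3)
cv2.imwrite("pics/c1.png",c1)
c2=cv2.resize(a[180:420,140:410],None,fx=2.5,fy=2.5,interpolation=3); cv2.imwrite("pics/c2.png",c2)
print("dish",atz("top",(216.7,230.7),.0),atz("scene",(319.7,210.2),0), two((319.7,210.2),(216.7,230.7)))
for s,t in [((287.8,245.6),(276.2,215.1)),((264.8,258),(303.6,216.2))]: print("screw two?",two(s,t))
for l in [(276.2,215.1),(303.6,216.2),(269.4,243.2),(299.1,241.8)]: print("screw top z0",atz("top",l,0))
for l in [(287.8,245.6),(252.8,243.5),(270.8,231.1),(264.8,258)]: print("screw scene z0",atz("scene",l,0))
print("heel",two((295.5,292),(309.9,175.7)),"toe",two((336.3,266.6),(266.4,169.2)),"tip",two((296.8,242.8),(316,162.4)))
print("plate",two((202.2,384.1),(413.2,159.9)),"face",two((202.9,387.4),(416.3,164)),"top",two((196.6,313.9),(437.7,136)))
print("bearing",two((244.8,390.6),(398.7,138.2)),"jar",two((395,258.6),(229.4,137.9)))
# plate corners from top
for r in outline_of("plate","top")[:1]:
  m=r["region"].astype(np.uint8);rc=cv2.minAreaRect(cv2.findNonZero(m));p=cv2.boxPoints(rc);print(rc,[atz("top",q,.015) for q in p])
for r in outline_of("screw1","top"): ys,xs=np.nonzero(r["region"]);print("scr",r["score"],r["rect"],xs.mean(),ys.mean())
E
```

```text
dish [0.425  0.3773 0.    ] [0.4328 0.3671 0.    ] (array([ 0.4255,  0.378 , -0.0098]), np.float64(0.002465179753058936))
screw two? (array([ 0.4686,  0.2086, -0.0034]), np.float64(0.008376403258831832))
screw two? (array([0.4649, 0.1319, 0.0044]), np.float64(0.008289113156639433))
screw top z0 [0.4707 0.2118 0.    ]
screw top z0 [0.4683 0.1348 0.    ]
screw top z0 [0.3916 0.2298 0.    ]
screw top z0 [0.3962 0.1476 0.    ]
screw scene z0 [ 0.4689  0.2024 -0.    ]
screw scene z0 [0.3992 0.1467 0.    ]
screw scene z0 [0.3979 0.2119 0.    ]
screw scene z0 [ 0.4592  0.1315 -0.    ]
heel (array([ 0.5858,  0.1124, -0.008 ]), np.float64(0.008529109219731821)) toe (array([ 0.603 ,  0.2381, -0.0059]), np.float64(0.009518298715377597)) tip (array([0.5818, 0.1125, 0.1396]), np.float64(0.0013225105388122013))
plate (array([ 0.6302, -0.185 ,  0.0143]), np.float64(0.009378500018920792)) face (array([ 0.6256, -0.1911,  0.0033]), np.float64(0.005456162248957763)) top (array([ 0.6303, -0.1722,  0.2064]), np.float64(0.003483324508192922))
bearing (array([ 0.6958, -0.1423,  0.0188]), np.float64(0.002800638993624828)) jar (array([0.6946, 0.3481, 0.0045]), np.float64(0.00799125428696947))
((407.0, 159.5), (63.0, 110.0), 90.0) [array([ 0.7278, -0.0067,  0.015 ]), array([ 0.7337, -0.3346,  0.015 ]), array([ 0.542 , -0.3162,  0.015 ]), array([ 0.5387, -0.0006,  0.015 ])]
```

View pics/c1.png

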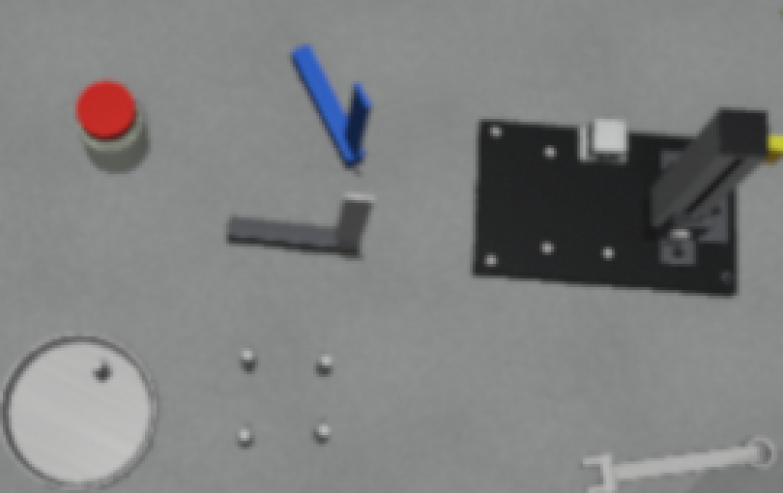

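View pics/c2.png

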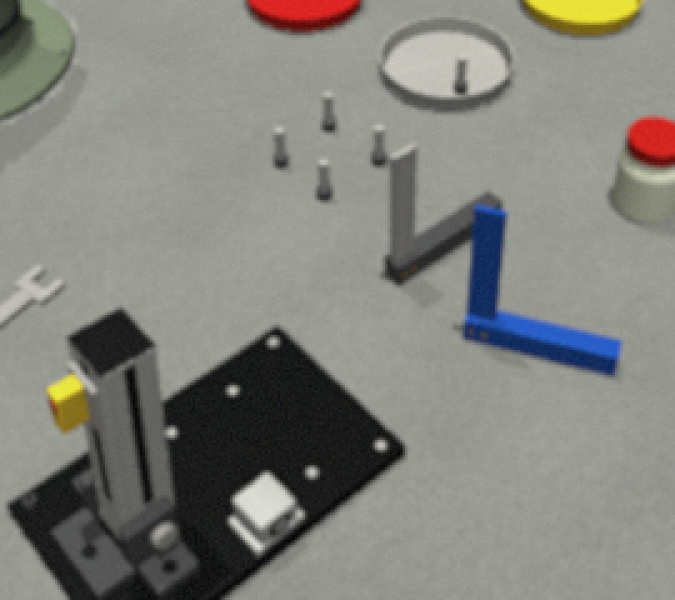

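The crops confirm it: the plain steel dish holds one screw, and the square with the dark stock and bright blade is the one at crop1 (228–360, 215–255), with the blue one separate. The post leans towards the square's side.

```bash
python3 - <<'E'
from h import *
np.set_printoptions(precision=4,suppress=True)
T=lambda u,v:(190+(u+.5)/2.9-.5,90+(v+.5)/2.9-.5)
S=lambda u,v:(140+(u+.5)/2.5-.5,180+(v+.5)/2.5-.5)
for t,s in [((248,354),(378,129)),((325,360),(324,164)),((245,432),(328,96)),((322,427),(280,131))]:
  print("screw tip",atz("top",T(*t),.045),atz("scene",S(*s),.045),two(S(*s),T(*t)))
print("dishscrew tip",atz("top",T(102,366),.049),atz("scene",S(462,60),.049))
print("dish rim c",atz("top",T(80,410),.022),atz("scene",S(446,57),.022))
for t,s in [((480,120),(404,452)),((474,274),(279,328)),((735,295),(10,505))]:
  print("plate corner",atz("top",T(*t),.015),atz("scene",S(*s),.015))
print("stock far top edge",atz("top",T(228,217),.025),atz("top",T(228,231),.025),"blade tip",atz("top",T(372,198),.15),atz("top",T(343,196),.15))
print("stock heel bottom near", atz("top",T(360,256),0),atz("scene",S(398,282),0),"near far",atz("top",T(228,243),0), "scene far top",atz("scene",S(490,194),.025),atz("scene",S(500,202),.025))
print("scene tip",atz("scene",S(389,160),.15),atz("scene",S(416,147),.15))
print("post top corners",[atz("top",T(*q),.22) for q in [(722,110),(766,112),(765,155),(717,150)]])
print(proj("top",telemetry.observe()["position"]))
E
```

```text
screw tip [0.472  0.2142 0.045 ] [0.4726 0.21   0.045 ] (array([0.4715, 0.2131, 0.0427]), np.float64(0.0028286207295678744))
screw tip [0.467  0.1427 0.045 ] [0.4705 0.1379 0.045 ] (array([0.4673, 0.1418, 0.0405]), np.float64(0.0015328826896073905))
screw tip [0.3994 0.2161 0.045 ] [0.4    0.2121 0.045 ] (array([0.3988, 0.2151, 0.0428]), np.float64(0.002724287689703467))
screw tip [0.4046 0.1456 0.045 ] [0.4048 0.1413 0.045 ] (array([0.4038, 0.1442, 0.0429]), np.float64(0.0032589891648801272))
dishscrew tip [0.4588 0.3489 0.049 ] [0.4633 0.3482 0.049 ]
dish rim c [0.4212 0.372  0.022 ] [0.4249 0.3682 0.022 ]
plate corner [ 0.7184 -0.0157  0.015 ] [ 0.7238 -0.0246  0.015 ]
plate corner [ 0.5586 -0.0044  0.015 ] [ 0.5659 -0.0096  0.015 ]
plate corner [ 0.5402 -0.261   0.015 ] [ 0.5463 -0.2639  0.015 ]
stock far top edge [0.6109 0.2353 0.025 ] [0.5967 0.2351 0.025 ] blade tip [0.5896 0.1081 0.15  ] [0.5911 0.1329 0.15  ]
stock heel bottom near [0.5798 0.1051 0.    ] [ 0.5947  0.1078 -0.    ] near far [0.5919 0.2358 0.    ] scene far top [0.598  0.2316 0.025 ] [0.6116 0.2297 0.025 ]
scene tip [0.5896 0.1006 0.15  ] [0.5948 0.1274 0.15  ]
post top corners [array([ 0.6451, -0.1717,  0.22  ]), array([ 0.6441, -0.2084,  0.22  ]), array([ 0.6069, -0.204 ,  0.22  ]), array([ 0.6104, -0.1646,  0.22  ])]
[[625.0735 314.0421]]
```

```bash
python3 -m inch '[[0,0,0,0,0,-0.145,0.4],[0,0,0,0,0,-0.145,0.4],[0,0,0,0,0,-0.145,0.4],[0,0,0,0,0,-0.145,0.4]]'; python3 -m inch '[[0,0,0,0,0,-0.145,0.4],[0,0,0,0,0,-0.145,0.4],[0,0,0,0,0,-0.145,0.4],[0,0,0,0,0,-0.13,0.4]]'; python3 -m inch '[[0,0.05,0,0,0,0,0.4],[0,0.05,0,0,0,0,0.4],[0,0.05,0,0,0,0,0.4],[0,0.05,0,0,0,0,0.4],[0,0.03,0,0,0,0,0.4]]'
python3 -c "
from h import *
print(telemetry.observe())"
```

```text
clock: 1.7
position: [0.2113, -0.5882, 0.2055]
tool_rot: [3.142, 0.0, 0.931]
force: [-0.6, -0.0, -0.0]
grip_width: 0.0511
finger_force: 0.0
clock: 2.1
position: [0.2112, -0.5882, 0.2055]
tool_rot: [-3.142, 0.0, 1.496]
force: [-0.2, 0.1, -0.1]
grip_width: 0.0516
finger_force: 0.0
clock: 2.6
position: [0.4446, -0.6055, 0.205]
tool_rot: [3.141, -0.001, 1.492]
force: [-0.8, 0.0, -0.2]
grip_width: 0.0512
finger_force: 0.0
{'clock': 2.6, 'qpos': array([ 1.01605988,  0.75162265, -0.30122338,  1.19152906,  0.21510954,
        1.22871017,  0.6413103 ]), 'qd': array([-0.35705762,  0.3329333 ,  0.05497541, -0.64297757,  0.03727321,
        0.30726675, -0.2196454 ]), 'joint_efforts': array([ 3.66160870e+00, -1.20323453e+02, -4.81936991e+00, -3.68356419e+01,
        2.05053901e-02, -7.64106140e-01,  1.58180762e-01]), 'position': array([ 0.44464052, -0.60549012,  0.20499431]), 'tool_rot': array([ 3.14051123e+00, -1.08976443e-03,  1.49238205e+00]), 'force': array([-0.75402136,  0.0170386 , -0.24596026]), 'moment': array([0.01883943, 0.07782494, 0.02721325]), 'finger_force': 0.0, 'grip_width': 0.05117478339915392}
```

```bash
python3 -m inch '[[0.048,-0.002,0,0,0,0,0.4],[0.048,-0.002,0,0,0,0,0.4],[0.048,-0.002,0,0,0,0,0.4],[0.048,-0.002,0,0,0,0,0.4],[0.048,-0.002,0,0,0,0,0.4]]'; python3 -m inch '[[0.048,-0.002,0,0,0,0,0.4],[0.048,-0.002,0,0,0,0,0.4],[0.048,-0.002,0,0,0,0,0.4],[0.048,-0.002,0,0,0,0,0.4],[0.048,-0.002,0,0,0,0,0.4]]'; python3 -m inch '[[0.048,-0.002,0,0,0,0,0.4],[0.048,-0.002,0,0,0,0,0.4],[0.048,-0.002,0,0,0,0,0.4],[0.048,-0.002,0,0,0,0,0.4],[0.048,-0.002,0,0,0,0,0.4]]';
python3 -m inch '[[0,0,0,0,0,0,0.4],[0,0,0,0,0,0,0.4]]'
python3 -c "
from h import *
print(telemetry.observe()['qpos'])"
```

```text
clock: 3.1
position: [0.4496, -0.365, 0.2055]
tool_rot: [3.141, 0.0, 1.49]
force: [1.6, -0.0, -0.2]
grip_width: 0.0511
finger_force: 0.0
clock: 3.6
position: [0.4592, -0.1251, 0.2058]
tool_rot: [3.141, 0.0, 1.489]
force: [1.0, 0.5, 0.5]
grip_width: 0.0514
finger_force: 0.0
clock: 4.1
position: [0.4687, 0.1151, 0.2058]
tool_rot: [3.141, 0.0, 1.489]
force: [1.1, -0.4, -0.2]
grip_width: 0.051
finger_force: 0.0
clock: 4.3
position: [0.4687, 0.1143, 0.2055]
tool_rot: [-3.142, -0.0, 1.492]
force: [0.1, -0.2, -0.5]
grip_width: 0.051
finger_force: 0.0
[ 0.0839735   0.33668349 -0.55533525  1.94360098  0.22039744  0.92076946
 -0.65924312]
```

```bash
python3 -m inch '[[0.049,-0.002,0.04,0,0,0,0.4],[0.049,-0.0025,0.045,0,0,0,0.4],[0,0,0.045,0,0,0,0.4],[0,0,0,0,0,0,0.4],[0,0,0,0,0,0,0.4]]'
python3 - <<'E'
from h import *
a=grab_frame("scene");b=grab_frame("top")
p=telemetry.observe()["position"];print(p,proj("scene",p),proj("top",p))
c=np.hstack([cv2.resize(a[190:290,230:330],(400,400),interpolation=3),cv2.resize(b[170:270,220:320],(400,400),interpolation=3)])
cv2.imwrite("pics/c3.png",c[:,:,::-1])
E
```

```text
clock: 4.8
position: [0.4716, 0.1874, 0.0957]
tool_rot: [-3.141, 0.001, 1.488]
force: [0.2, 0.6, 0.4]
grip_width: 0.0516
finger_force: 0.0
[0.47280558 0.18795089 0.09714502] [[284.46756778 219.04401996]] [[285.23141054 207.84049995]]
```

View pics/c3.png

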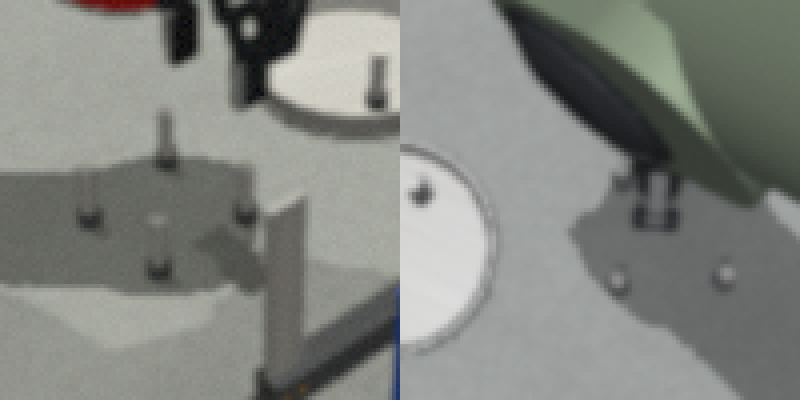

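```bash
python3 -m inch '[[0.0245,-0.002,0,0,0,0,0.4],[0,0,0.045,0,0,0,0.4],[0,0,0.039,0,0,0,0.4],[0,0,0,0,0,0,0.4],[0,0,0,0,0,0,1]]' 30; python3 -m inch '[[0,0,0,0,0,0,1],[0,0,0,0,0,0,1],[0,0,0,0,0,0,1],[0,0,0,0,0,0,1],[0,0,0,0,0,0,1]]'
```

```text
clock: 5.4
position: [0.4724, 0.2132, 0.013]
tool_rot: [3.14, -0.0, 1.489]
force: [0.3, 0.8, 1.2]
grip_width: 0.0378
finger_force: 0.0
clock: 5.9
position: [0.4728, 0.2139, 0.013]
tool_rot: [3.139, -0.001, 1.489]
force: [-0.2, -1.6, 14.0]
grip_width: 0.0071
finger_force: 29.6
```

```bash
python3 -m inch '[[0,0,-0.04,0,0,0,1],[0,0,-0.03,0,0,0,1],[0,0,0,0,0,0,1]]'; python3 -m inch '[[0.044,-0.017,0,0,0,0,1],[0.044,-0.017,0,0,0,0,1],[0.044,-0.017,0,0,0,0,1],[0.044,-0.017,0,0,0,0,1],[0,0,0,0,0,0,1]]';python3 - <<'E'
from h import *
a=grab_frame("scene");b=grab_frame("top")
p=telemetry.observe()["position"];print(p,proj("scene",p),proj("top",p))
c=np.hstack([cv2.resize(a[140:260,230:350],(400,400),interpolation=3),cv2.resize(b[170:270,160:260],(400,400),interpolation=3)])
cv2.imwrite("pics/c4.png",c[:,:,::-1])
E
```

```text
clock: 6.2
position: [0.4736, 0.2143, 0.0856]
tool_rot: [3.136, -0.003, 1.489]
force: [0.2, -0.8, -0.6]
grip_width: 0.0073
finger_force: 29.2
clock: 6.7
position: [0.4146, 0.401, 0.082]
tool_rot: [-3.141, -0.004, 1.497]
force: [-0.4, -1.2, -0.2]
grip_width: 0.0073
finger_force: 29.3
[0.41738907 0.39518097 0.0814174 ] [[323.25950762 179.51359835]] [[204.57345019 229.40197164]]
```

View pics/c4.png

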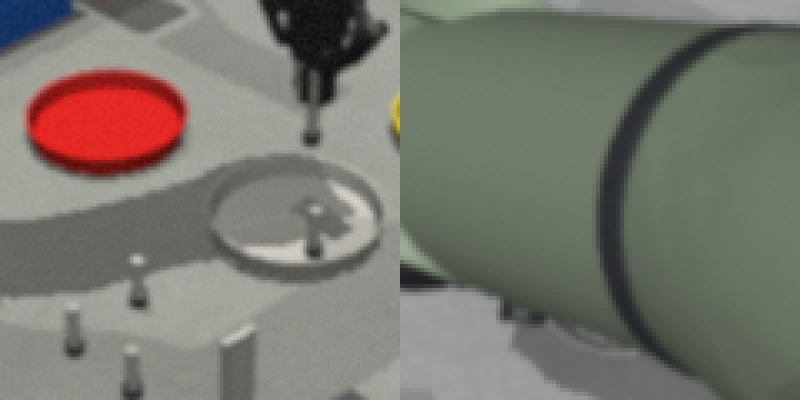

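```bash
python3 -m inch '[[0,0,0.035,0,0,0,1],[0,0,0.02,0,0,0,1],[0,0,0.007,0,0,0,1],[0,0,0,0,0,0,1]]'; python3 -m inch '[[0,0,0,0,0,0,0.78],[0,0,0,0,0,0,0.78],[0,0,0,0,0,0,0.78],[0,0,0,0,0,0,0.78]]' ;python3 -m inch '[[0,0,-0.04,0,0,0,0.7],[0,0,-0.045,0,0,0,0.4],[0,0,0,0,0,0,0.4],[0,0,0,0,0,0,0.4]]'
```

```text
clock: 7.2
position: [0.4183, 0.3932, 0.0189]
tool_rot: [-3.141, 0.001, 1.489]
force: [-0.8, 0.1, 0.9]
grip_width: 0.0071
finger_force: 29.4
clock: 7.6
position: [0.4182, 0.3944, 0.0196]
tool_rot: [3.141, -0.001, 1.49]
force: [-0.3, -0.1, 1.0]
grip_width: 0.0189
finger_force: 0.0
clock: 8.0
position: [0.4185, 0.3945, 0.1052]
tool_rot: [3.14, -0.001, 1.49]
force: [0.3, -0.4, -0.3]
grip_width: 0.0511
finger_force: 0.0
```

```bash
python3 -m inch '[[-0.0455,-0.001,0,0,0,0,0.4],[-0.0455,-0.001,0,0,0,0,0.4],[-0.0455,-0.001,0,0,0,0,0.4],[-0.0455,-0.001,0,0,0,0,0.4],[0,0,0,0,0,0,0.4]]'; python3 -m inch '[[0,0,0,0,0,0,0.4]]'
python3 - <<'E'
from h import *
b=grab_frame("scene")
for r in landmark_of("screw1","scene"): print(r["xy"],r["score"],atz("scene",r["xy"],0),atz("scene",r["xy"],.004))
cv2.imwrite("pics/c5.png",cv2.resize(b[150:270,230:350],(600,600),interpolation=3)[:,:,::-1])
E
```

```text
clock: 8.5
position: [0.3982, 0.2069, 0.103]
tool_rot: [-3.139, 0.005, 1.484]
force: [0.7, 1.2, -0.6]
grip_width: 0.0513
finger_force: 0.0
clock: 8.6
position: [0.3992, 0.2122, 0.1036]
tool_rot: [-3.141, 0.001, 1.488]
force: [0.9, 0.5, -0.2]
grip_width: 0.0511
finger_force: 0.0
[272.2, 232.5] 0.6 [0.40451531 0.21050462 0.        ] [0.407884   0.20735879 0.004     ]
[252.9, 246.8] 0.59 [4.08438005e-01 1.38541400e-01 1.11022302e-16] [0.41178603 0.13577471 0.004     ]
[324.3, 214.6] 0.58 [0.45466047 0.36092214 0.        ] [0.45776498 0.35698385 0.004     ]
[264.4, 259.6] 0.53 [ 4.62499561e-01  1.26937261e-01 -1.11022302e-16] [0.46556277 0.1242317  0.004     ]
[320.3, 206.1] 0.49 [0.42188355 0.38234561 0.        ] [0.42516075 0.37829445 0.004     ]
```

View pics/c5.png

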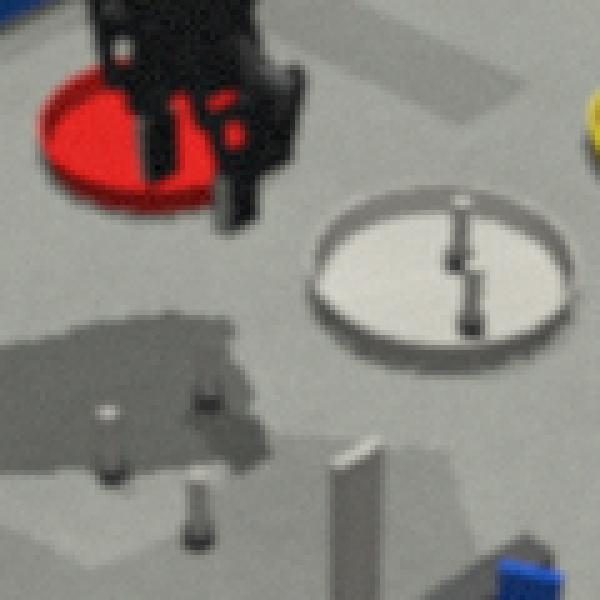

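The first screw stands in the dish at crop (457,235), next to the original at (472,305); the fingers are above the second screw at (205,395). Taking that one next.

```bash
python3 -m inch '[[0.001,0,0.045,0,0,0,0.4],[0,0,0.045,0,0,0,0.4],[0,0,0,0,0,0,0.4],[0,0,0,0,0,0,1],[0,0,0,0,0,0,1]]'; python3 -m inch '[[0,0,0,0,0,0,1],[0,0,0,0,0,0,1],[0,0,0,0,0,0,1],[0,0,0,0,0,0,1]]';python3 -m inch '[[0,0,-0.04,0,0,0,1],[0,0,-0.03,0,0,0,1],[0,0,0,0,0,0,1],[0,0,0,0,0,0,1]]'
```

```text
clock: 9.2
position: [0.4001, 0.2152, 0.0158]
tool_rot: [3.14, -0.001, 1.49]
force: [0.6, -0.2, -0.5]
grip_width: 0.0229
finger_force: 0.0
clock: 9.6
position: [0.4004, 0.2148, 0.0155]
tool_rot: [3.139, -0.002, 1.489]
force: [-0.1, -0.9, 11.7]
grip_width: 0.0065
finger_force: 30.1
clock: 10.0
position: [0.4001, 0.2141, 0.0852]
tool_rot: [3.139, -0.001, 1.489]
force: [0.2, -0.8, -0.8]
grip_width: 0.0066
finger_force: 29.2
```

```bash
python3 -m inch '[[0.045,-0.001,0,0,0,0,1],[0.045,-0.001,0,0,0,0,1],[0.044,-0.001,0,0,0,0,1],[0,0,0,0,0,0,1],[0,0,0,0,0,0,1]]'; python3 -m inch '[[0,0,0.035,0,0,0,1],[0,0,0.022,0,0,0,1],[0,0,0.006,0,0,0,1],[0,0,0,0,0,0,1]]'; python3 -m inch '[[0,0,0,0,0,0,0.78],[0,0,0,0,0,0,0.78],[0,0,0,0,0,0,0.78],[0,0,0,0,0,0,0.78]]' ;python3 -m inch '[[0,0,-0.04,0,0,0,0.7],[0,0,-0.045,0,0,0,0.4],[0,0,-0.045,0,0,0,0.4],[0,0,0,0,0,0,0.3]]'
```

```text
clock: 10.5
position: [0.4064, 0.3483, 0.0832]
tool_rot: [-3.14, 0.001, 1.491]
force: [1.0, -0.6, -0.5]
grip_width: 0.0067
finger_force: 29.2
clock: 10.9
position: [0.4071, 0.3469, 0.0207]
tool_rot: [-3.141, 0.001, 1.489]
force: [0.3, -0.3, 0.3]
grip_width: 0.0064
finger_force: 29.3
clock: 11.3
position: [0.4074, 0.3479, 0.0214]
tool_rot: [3.141, -0.0, 1.49]
force: [-0.1, 1.1, 0.7]
grip_width: 0.0186
finger_force: 0.0
clock: 11.7
position: [0.4089, 0.3498, 0.1564]
tool_rot: [3.136, -0.005, 1.489]
force: [0.2, 0.8, 0.0]
grip_width: 0.0598
finger_force: 0.0
```

```bash
python3 -m inch '[[-0.0268,0.0405,0,0,0,0,0.3],[-0.0268,0.0405,0,0,0,0,0.3],[-0.0268,0.0405,0,0,0,0,0.3],[-0.0268,0.0405,0,0,0,0,0.3],[-0.0268,0.0405,0,0,0,0,0.3]]'; python3 -m inch '[[0,0,0.045,0,0,0,0.3],[0,0,0.045,0,0,0,0.3],[0,0,0,0,0,0,0.3],[0,0,0,0,0,0,0.3]]'
python3 - <<'E'
from h import *
a=grab_frame("scene");b=grab_frame("top")
p=telemetry.observe()["position"];print(p,proj("scene",p),proj("top",p))
for r in landmark_of("screw1","scene"): print(r["xy"],r["score"],atz("scene",r["xy"],0))
c=np.hstack([cv2.resize(a[180:310,250:380],(400,400),interpolation=3),cv2.resize(b[110:240,195:325],(400,400),interpolation=3)])
cv2.imwrite("pics/c6.png",c[:,:,::-1])
E
```

```text
clock: 12.2
position: [0.5995, 0.1964, 0.1511]
tool_rot: [3.142, 0.0, 1.49]
force: [0.3, 1.0, 0.6]
grip_width: 0.0598
finger_force: 0.0
clock: 12.6
position: [0.598, 0.1985, 0.0617]
tool_rot: [-3.141, 0.0, 1.49]
force: [0.5, 0.1, 0.9]
grip_width: 0.0598
finger_force: 0.0
[0.59922573 0.19885787 0.06354122] [[327.99426691 252.65112625]] [[281.27940884 164.4293284 ]]
[251.9, 241.4] 0.65 [0.39165221 0.15047768 0.        ]
[266.9, 256.8] 0.57 [0.45987217 0.13792864 0.        ]
```

View pics/c6.png

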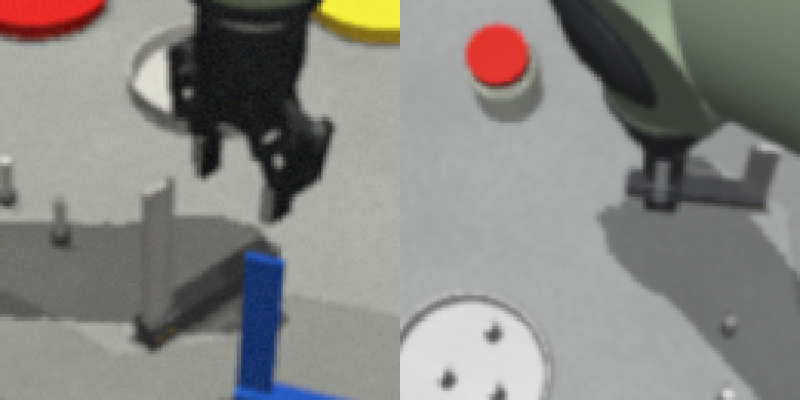

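All three screws stand in the dish, seen at top crop (447,380), (498,395) and (493,333). The fingers straddle the dark stock at about 95 mm from the heel. Going down and gripping.

```bash
python3 -m inch '[[0,0,0.035,0,0,0,0.3],[0,0,0.02,0,0,0,0.3],[0,0,0.003,0,0,0,0.3],[0,0,0,0,0,0,0.3],[0,0,0,0,0,0,0.3]]'; python3 -m inch '[[0,0,0,0,0,0,1],[0,0,0,0,0,0,1],[0,0,0,0,0,0,1],[0,0,0,0,0,0,1],[0,0,0,0,0,0,1]]' 100; python3 -m inch '[[0,0,0,0,0,0,1],[0,0,0,0,0,0,1]]'
```

```text
clock: 13.25
position: [0.5992, 0.1986, 0.005]
tool_rot: [3.139, -0.001, 1.49]
force: [0.2, 0.1, 0.4]
grip_width: 0.0596
finger_force: 0.0
clock: 13.75
position: [0.5982, 0.198, 0.0032]
tool_rot: [3.142, -0.0, 1.49]
force: [-0.2, 0.2, -0.2]
grip_width: -0.0002
finger_force: 0.0
clock: 13.95
position: [0.5981, 0.198, 0.0031]
tool_rot: [-3.141, 0.0, 1.49]
force: [0.7, -0.1, -0.2]
grip_width: -0.0002
finger_force: 0.0
```

The fingers shut on nothing, so look before moving.

```bash
python3 - <<'E'
from h import *
a=grab_frame("scene");b=grab_frame("top")
p=telemetry.observe()["position"];print(p,proj("scene",p),proj("top",p))
for l in("square","square_toe","blade_tip"):
  for n in("scene","top"): print(l,n,[(r["xy"],round(r["score"],2)) for r in landmark_of(l,n)])
c=np.hstack([cv2.resize(a[190:310,260:380],(400,400),interpolation=3),cv2.resize(b[120:220,240:340],(400,400),interpolation=3)])
cv2.imwrite("pics/c7.png",c[:,:,::-1])
E
```

```text
[0.5981464  0.19803489 0.00305748] [[326.11279806 271.30098975]] [[281.44731572 171.17805351]]
square scene [([297.3, 291.2], 0.78), ([327.9, 312.0], 0.71)]
square top [([313.4, 176.9], 0.64)]
square_toe scene [([337.1, 266.2], 0.97), ([384.7, 326.5], 0.84)]
square_toe top [([268.8, 166.9], 0.8)]
blade_tip scene [([295.3, 242.3], 0.78), ([297.9, 293.5], 0.62), ([328.7, 262.1], 0.59)]
blade_tip top [([318.5, 161.9], 0.96)]
```

View pics/c7.png

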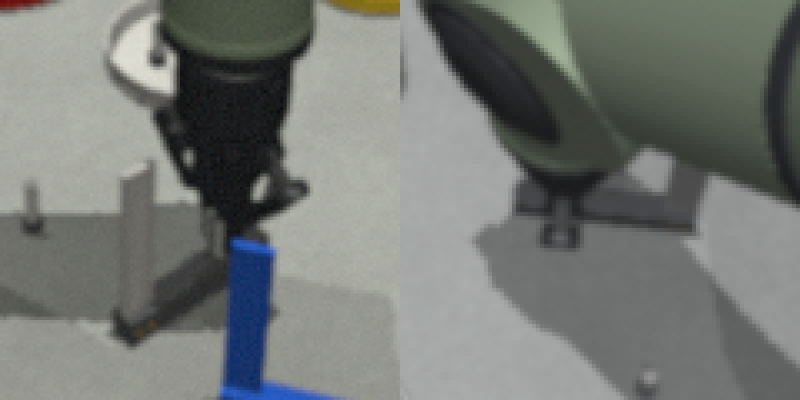

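The tips slid shut just above the stock. In c4 and c6 the fingertips really sit about 20 mm behind the TCP at these openings, which also explains the screw sticking out so far. The square is undisturbed, so I'll reopen and go lower, watching the force.

```bash
python3 -m inch '[[0,0,-0.045,0,0,0,1],[0,0,0,0,0,0,0.4],[0,0,0,0,0,0,0.4],[0,0,0,0,0,0,0.4],[0,0,0,0,0,0,0.4]]';python3 -m inch '[[0,0,0,0,0,0,0.4],[0,0,0.035,0,0,0,0.4],[0,0,0.01,0,0,0,0.4],[0,0,0,0,0,0,0.4]]';python3 -m inch '[[0,0,0.006,0,0,0,0.4],[0,0,0,0,0,0,0.4]]';python3 -m inch '[[0,0,0.005,0,0,0,0.4],[0,0,0,0,0,0,0.4]]'
```

```text
clock: 14.85
position: [0.5977, 0.1979, 0.0473]
tool_rot: [-3.141, 0.0, 1.49]
force: [-0.4, -0.2, -0.0]
grip_width: 0.0517
finger_force: 0.0
clock: 15.25
position: [0.5969, 0.1977, 0.0015]
tool_rot: [-3.139, 0.001, 1.49]
force: [0.1, -0.1, -0.0]
grip_width: 0.0514
finger_force: 0.0
clock: 15.45
position: [0.5983, 0.1981, -0.0027]
tool_rot: [3.141, -0.0, 1.49]
force: [-0.5, -0.2, 1.0]
grip_width: 0.051
finger_force: 0.0
clock: 15.65
position: [0.5982, 0.198, -0.008]
tool_rot: [-3.142, 0.0, 1.49]
force: [0.2, -0.6, -0.7]
grip_width: 0.0511
finger_force: 0.0
```

No contact even at TCP z = −8 mm, which confirms the tips are higher than nominal. Going a little lower, then gripping.

```bash
python3 -m inch '[[0,0,0.004,0,0,0,0.4],[0,0,0,0,0,0,0.4]]'; python3 -m inch '[[0,0,0,0,0,0,0.9],[0,0,0,0,0,0,1],[0,0,0,0,0,0,1],[0,0,0,0,0,0,1],[0,0,0,0,0,0,1]]' 60;python3 -m inch '[[0,0,0,0,0,0,1],[0,0,0,0,0,0,1],[0,0,0,0,0,0,1]]' 100
```

```text
clock: 15.85
position: [0.598, 0.198, -0.0122]
tool_rot: [-3.141, 0.0, 1.49]
force: [0.4, 0.5, 1.0]
grip_width: 0.0513
finger_force: 0.0
clock: 16.35
position: [0.5983, 0.1982, -0.0116]
tool_rot: [3.141, -0.0, 1.49]
force: [-0.9, 0.3, 5.7]
grip_width: 0.0184
finger_force: 59.4
clock: 16.65
position: [0.5984, 0.1982, -0.0114]
tool_rot: [3.141, -0.0, 1.49]
force: [-1.8, -1.3, 8.2]
grip_width: 0.0168
finger_force: 98.3
```

```bash
python3 -m inch '[[0,0,-0.02,0,0,0,1],[0,0,-0.025,0,0,0,1],[0,0,0,0,0,0,1],[0,0,0,0,0,0,1]]';python3 -m inch '[[-0.035,0,0,0,0,0,1],[-0.035,0,0,0,0,0,1],[-0.035,0,0,0,0,0,1],[-0.035,0,0,0,0,0,1],[-0.035,0,0,0,0,0,1]]';python3 -m inch '[[-0.03,0.01,0,0,0,0,1],[-0.025,0.02,0,0,0,0,1],[0,0.02,0,0,0,0,1],[0,0.01,0,0,0,0,1],[0,0,0,0,0,0,1]]';python3 -m inch '[[0,0,0,0,0,0,1],[0,0,0,0,0,0,1]]'
python3 - <<'E'
from h import *
np.set_printoptions(precision=4,suppress=True)
a=grab_frame("scene");b=grab_frame("top")
s=telemetry.observe();print(s["position"],s["tool_rot"],s["moment"],s["qpos"])
L={}
for l in("plate","post_face","post_top","square","square_toe","blade_tip"):
  for n in("scene","top"):
    q=landmark_of(l,n);L[l,n]=[r["xy"] for r in q];print(l,n,[(r["xy"],round(r["score"],2)) for r in q])
c=np.hstack([cv2.resize(a[270:420,130:280],(400,400),interpolation=3),cv2.resize(b[100:210,345:455],(400,400),interpolation=3)])
cv2.imwrite("pics/c8.png",c[:,:,::-1])
E
```

```text
clock: 17.05
position: [0.598, 0.1978, 0.0325]
tool_rot: [-3.142, 0.0, 1.49]
force: [-0.8, 0.3, -7.4]
grip_width: 0.0169
finger_force: 99.0
clock: 17.55
position: [0.5828, 0.0222, 0.0315]
tool_rot: [-3.139, 0.0, 1.49]
force: [-0.3, 0.3, -6.0]
grip_width: 0.0167
finger_force: 99.0
clock: 18.05
position: [0.6394, -0.0353, 0.0317]
tool_rot: [-3.14, -0.001, 1.49]
force: [-0.3, 1.2, -6.3]
grip_width: 0.0172
finger_force: 99.0
clock: 18.25
position: [0.6384, -0.0353, 0.0327]
tool_rot: [-3.14, 0.0, 1.491]
force: [-0.1, -0.3, -7.6]
grip_width: 0.0168
finger_force: 99.0
[ 0.6388 -0.0357  0.0331] [-3.1412  0.0001  1.4905] [ 0.3092 -0.0914  0.0092] [ 0.259   0.792  -0.4558  1.659   0.4531  0.7979 -0.4808]
plate scene [([204.1, 383.7], 0.88)]
plate top [([410.8, 158.6], 0.97), ([436.4, 135.1], 0.2)]
post_face scene [([205.1, 383.7], 0.7)]
post_face top [([414.0, 160.9], 0.92)]
post_top scene [([193.3, 313.9], 0.96)]
post_top top [([224.5, 241.6], 0.73), ([416.7, 139.9], 0.68), ([437.8, 136.1], 0.6)]
square scene [([225.7, 353.6], 0.97), ([327.4, 314.0], 0.68), ([217.7, 304.4], 0.52), ([276.8, 319.7], 0.46)]
square top [([310.3, 143.1], 0.73), ([395.8, 158.8], 0.61)]
square_toe scene [([278.7, 318.6], 0.77), ([384.3, 326.3], 0.7)]
square_toe top [([287.8, 105.3], 0.83), ([353.4, 148.8], 0.68)]
blade_tip scene [([327.3, 260.2], 0.75), ([216.9, 305.0], 0.66)]
blade_tip top [([415.8, 139.1], 0.63), ([316.6, 127.3], 0.62), ([408.7, 159.7], 0.29)]
```

View pics/c8.png

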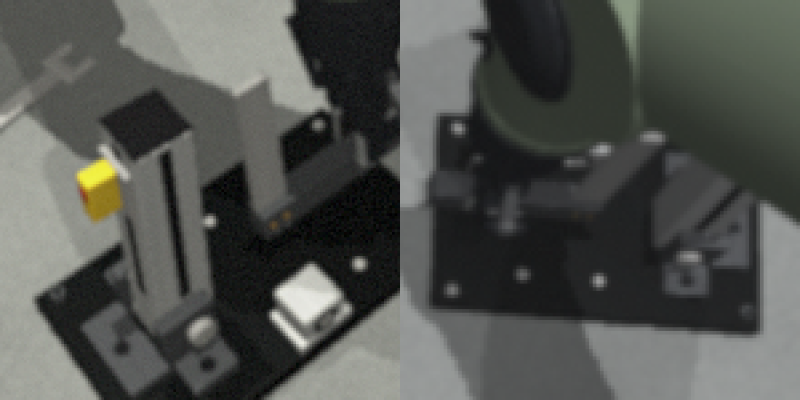

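The square is held upright over the plate with its blade facing the post and clear of the bearing at left crop (310,310). Now the lateral check.

```bash
python3 - <<'E'
from h import *
np.set_printoptions(precision=4,suppress=True)
X=np.array([.075,.997,0]);Y=np.array([-.997,.075,0])
o=None
for l,s,t in [("plate",(204.1,383.7),(410.8,158.6)),("face",(205.1,383.7),(414,160.9)),("top",(193.3,313.9),(437.8,136.1)),("heel",(225.7,353.6),(395.8,158.8)),("toe",(278.7,318.6),(353.4,148.8)),("tip",(216.9,305),(415.8,139.1))]:
  p,e=two(s,t)
  if o is None:o=p
  print(l,p,e,"plate frame",(p-o)@X,(p-o)@Y,p[2]-o[2])
E
```

```text
plate [ 0.6331 -0.1802  0.0138] 0.013573136543269573 plate frame 0.0 0.0 0.0
face [ 0.63   -0.1838  0.0132] 0.0006013587455025576 plate frame -0.0038390672848682803 0.0028273640350203826 -0.0006027270475865709
top [ 0.6286 -0.1742  0.2069] 0.0013209393654564638 plate frame 0.005568526610916838 0.0048914861578017495 0.19309599964488244
heel [ 0.6249 -0.1236  0.0414] 0.004531159005289303 plate frame 0.0557828651444087 0.012339675906781767 0.027564747109633858
toe [ 0.6469 -0.0029  0.0555] 0.006474334250013407 plate frame 0.17779553301246906 -0.0005025078554400616 0.04170371219777241
tip [ 0.6274 -0.1278  0.1877] 0.001935696142976866 plate frame 0.0518042630056592 0.009547569089327239 0.17387940879036246
```

```bash
python3 -m inch '[[0,0.002,0.012,0,0,0,1],[0,0,0.012,0,0,0,1],[0,0,0,0,0,0,1],[0,0,0,0,0,0,1]]' 110;python3 -m inch '[[0,0,0.003,0,0,0,1],[0,0,0,0,0,0,1]]';python3 -m inch '[[0,0,0.003,0,0,0,1],[0,0,0,0,0,0,1]]'; python3 -c "
from h import *
print(telemetry.observe()['moment'])"
```

```text
clock: 19.35
position: [0.6409, -0.0361, 0.0084]
tool_rot: [-3.14, -0.0, 1.49]
force: [-0.4, 0.6, -5.5]
grip_width: 0.0167
finger_force: 111.5
clock: 19.55
position: [0.6413, -0.0362, 0.006]
tool_rot: [-3.142, 0.0, 1.49]
force: [0.5, 0.6, -6.5]
grip_width: 0.0165
finger_force: 111.6
clock: 19.75
position: [0.6418, -0.0362, 0.0037]
tool_rot: [3.141, 0.0, 1.49]
force: [-2.7, 0.4, 2.3]
grip_width: 0.0164
finger_force: 112.7
[ 0.05621156  0.46037999 -0.00228205]
```

```bash
for i in 1; do python3 -m inch '[[0,0,0.001,0,0,0,1],[0,0,0,0,0,0,1],[0,0,0,0,0,0,1]]'; python3 -m inch '[[0,0,0.001,0,0,0,1],[0,0,0,0,0,0,1],[0,0,0,0,0,0,1]]'; done; python3 -c "
from h import *
print(telemetry.observe()['moment'])"
```

```text
clock: 20.05
position: [0.6418, -0.0362, 0.0036]
tool_rot: [3.14, 0.0, 1.49]
force: [-7.6, -0.3, 19.8]
grip_width: 0.0162
finger_force: 115.0
clock: 20.35
position: [0.6419, -0.0362, 0.0036]
tool_rot: [3.14, 0.001, 1.49]
force: [-15.3, -0.3, 35.8]
grip_width: 0.0167
finger_force: 117.1
[-0.05202068  3.23942891 -0.05011423]
```

```bash
python3 -m inch '[[0,-0.0005,-0.001,0,0,0,1],[-0.005,0,0,0,0,0,1],[-0.008,0,0,0,0,0,1],[0,0,0,0,0,0,1]]'; python3 -m inch '[[-0.006,0,0,0,0,0,1],[-0.005,0,0,0,0,0,1],[0,0,0,0,0,0,1]]';python3 -c "
from h import *
print(telemetry.observe()['moment'])"
```

```text
clock: 20.75
position: [0.6415, -0.0486, 0.0037]
tool_rot: [3.138, -0.001, 1.49]
force: [0.1, 1.5, 11.1]
grip_width: 0.0162
finger_force: 114.1
clock: 21.05
position: [0.6407, -0.0592, 0.0037]
tool_rot: [3.138, -0.002, 1.49]
force: [1.0, 3.2, 11.4]
grip_width: 0.0167
finger_force: 114.0
[ 0.81435348 -0.12125079  0.03648057]
```

```bash
python3 -m inch '[[-0.005,0,0,0,0,0,1],[-0.005,0,0,0,0,0,1],[0,0,0,0,0,0,1]]'; python3 -m inch '[[-0.004,0,0,0,0,0,1],[0,0,0,0,0,0,1]]';python3 -m inch '[[-0.004,0,0,0,0,0,1],[0,0,0,0,0,0,1]]';python3 -c "
from h import *
print(telemetry.observe()['moment'])"
```

```text
clock: 21.35
position: [0.6399, -0.0691, 0.0037]
tool_rot: [3.138, -0.002, 1.49]
force: [0.8, 4.6, 11.5]
grip_width: 0.0166
finger_force: 114.0
clock: 21.55
position: [0.6396, -0.0728, 0.0037]
tool_rot: [3.138, -0.002, 1.49]
force: [0.8, 4.7, 11.7]
grip_width: 0.0165
finger_force: 113.9
clock: 21.75
position: [0.6393, -0.0767, 0.0037]
tool_rot: [3.138, -0.002, 1.491]
force: [0.8, 5.7, 10.8]
grip_width: 0.0166
finger_force: 113.9
[ 1.26580567 -0.11921427  0.00640208]
```

```bash
python3 -m inch '[[-0.003,0,0,0,0,0,1],[0,0,0,0,0,0,1]]';python3 -m inch '[[-0.003,0,0,0,0,0,1],[0,0,0,0,0,0,1]]';python3 -m inch '[[-0.002,0,0,0,0,0,1],[0,0,0,0,0,0,1]]';python3 -m inch '[[-0.002,0,0,0,0,0,1],[0,0,0,0,0,0,1]]';python3 -c "
from h import *
print(telemetry.observe()['moment'])"
```

```text
clock: 21.95
position: [0.6391, -0.0795, 0.0037]
tool_rot: [3.138, -0.002, 1.491]
force: [0.8, 6.5, 11.8]
grip_width: 0.0162
finger_force: 113.9
clock: 22.15
position: [0.6388, -0.0823, 0.0037]
tool_rot: [3.138, -0.002, 1.491]
force: [1.3, 8.0, 10.5]
grip_width: 0.0165
finger_force: 113.9
clock: 22.35
position: [0.6387, -0.0839, 0.0037]
tool_rot: [3.138, -0.003, 1.491]
force: [0.6, 8.9, 10.6]
grip_width: 0.0165
finger_force: 113.9
clock: 22.55
position: [0.6386, -0.0858, 0.0037]
tool_rot: [3.138, -0.003, 1.491]
force: [0.4, 8.9, 11.5]
grip_width: 0.0164
finger_force: 113.9
[ 1.92361272 -0.1184996   0.0404251 ]
```

```bash
python3 -m inch '[[-0.002,0,0,0,0,0,1],[0,0,0,0,0,0,1]]';python3 -m inch '[[-0.001,0,0,0,0,0,1],[0,0,0,0,0,0,1]]';python3 -m inch '[[-0.001,0,0,0,0,0,1],[0,0,0,0,0,0,1]]';
python3 - <<'E'
from h import *
np.set_printoptions(precision=4,suppress=True)
print(telemetry.observe()['moment'])
X=np.array([.075,.997,0]);Y=np.array([-.997,.075,0])
grab_frame("scene");grab_frame("top");o=None
for l in("plate","post_face","post_top","square","square_toe","blade_tip"):
  q=[[r["xy"] for r in landmark_of(l,n)] for n in("scene","top")]
  best=[]
  for s in q[0]:
    for t in q[1]:
      p,e=two(s,t)
      if e<.02 and -.3<p[1]<.1: best.append((e,p))
  for e,p in sorted(best,key=lambda z:z[0])[:2]:
    if o is None:o=p
    print(l,p,round(e,4),(p-o)@X,(p-o)@Y)
E
```

```text
clock: 22.75
position: [0.6384, -0.0878, 0.0037]
tool_rot: [3.138, -0.003, 1.491]
force: [1.0, 9.2, 10.6]
grip_width: 0.0168
finger_force: 113.9
clock: 22.95
position: [0.6383, -0.0886, 0.0036]
tool_rot: [3.138, -0.003, 1.491]
force: [1.5, 9.8, 10.2]
grip_width: 0.0165
finger_force: 113.9
clock: 23.15
position: [0.6383, -0.089, 0.0037]
tool_rot: [3.138, -0.003, 1.492]
force: [1.0, 12.5, 10.8]
grip_width: 0.0165
finger_force: 113.8
[ 2.7252 -0.2119 -0.0583]
plate [ 0.6326 -0.18    0.0137] 0.0165 0.0 0.0
post_face [ 0.6341 -0.1819  0.0194] 0.0012 -0.001737885781017935 -0.001597641188250214
post_top [ 0.6256 -0.1872  0.2127] 0.0027 -0.007709669919525162 0.006434028193370162
square [ 0.6298 -0.178   0.0126] 0.0004 0.00180280448344936 0.0029764647183350636
square [ 0.6293 -0.1812  0.0097] 0.0047 -0.0014372314243065831 0.0031810620260487943
square_toe [ 0.6425 -0.0552  0.02  ] 0.0041 0.12522033868572824 -0.000549397542421921
blade_tip [ 0.625  -0.1773  0.1622] 0.0076 0.0021540056298748086 0.007739924029843653
blade_tip [ 0.5868 -0.1554  0.1054] 0.0133 0.021084192350760683 0.047517367219919615
```

```bash
python3 -m inch '[[-0.001,0,0,0,0,0,1],[0,0,0,0,0,0,1]]';python3 -m inch '[[-0.001,0,0,0,0,0,1],[0,0,0,0,0,0,1]]';python3 -m inch '[[0,0,0.0003,0,0,0,1],[0,0,0,0,0,0,1],[0,0,0,0,0,0,1]]';
python3 - <<'E'
from h import *
np.set_printoptions(precision=4,suppress=True)
print(telemetry.observe()['moment'])
a=grab_frame("scene");b=grab_frame("top")
c=np.hstack([cv2.resize(a[280:400,160:270],(440,480),interpolation=3),cv2.resize(b[110:200,380:460],(360,405),interpolation=3).repeat(1,0) if 0 else cv2.resize(b[115:195,385:445],(360,480),interpolation=3)])
cv2.imwrite("pics/c9.png",c[:,:,::-1])
for n in("scene","top"):
  print(n,proj(n,[[.6295,-.1835,.015],[.6295,-.1835,.165],[.6295,-.1835,.215],[.637,-.0837,.015]]))
E
```

```text
clock: 24.05
position: [0.6383, -0.089, 0.0037]
tool_rot: [3.138, -0.004, 1.492]
force: [1.3, 16.6, 10.1]
grip_width: 0.0162
finger_force: 113.8
clock: 24.25
position: [0.6383, -0.089, 0.0037]
tool_rot: [3.138, -0.006, 1.493]
force: [1.0, 20.1, 9.6]
grip_width: 0.0168
finger_force: 113.7
clock: 24.55
position: [0.6383, -0.089, 0.0037]
tool_rot: [3.138, -0.005, 1.493]
force: [-0.8, 21.1, 15.4]
grip_width: 0.0164
finger_force: 114.5
[ 4.5019  0.1766 -0.0586]
scene [[205.1055 382.9212]
 [193.2021 333.8259]
 [188.5369 314.2588]
 [247.8734 352.449 ]]
top [[414.2179 160.9141]
 [434.8793 142.2346]
 [443.2121 134.6846]
 [379.7272 157.9666]]
```

View pics/c9.png

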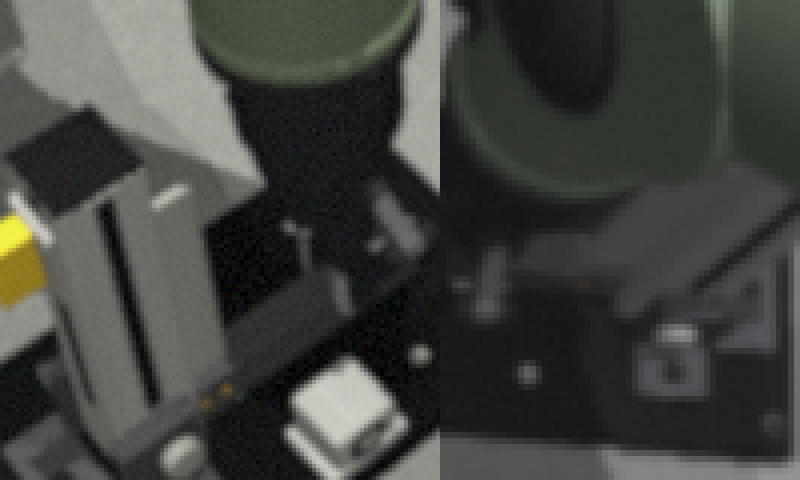

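The last picture shows the blade flush with the post face from tip (left crop 170,195) to heel (215,400), with the stock flat on the plate. The advance stopped hard at y = −0.089 while the push rose to 21 N. TCP height matches a flat stock to 0.2 mm, and the bearing hasn't moved. Handing in after a last numeric check.

```bash
python3 -m inch '[[0,0,0,0,0,0,1],[0,0,0,0,0,0,1]]'; python3 - <<'E'
from h import *
grab_frame("top")
print([(r["xy"],round(r["score"],2),atz("top",r["xy"],0).round(3)) for r in landmark_of("screw1","top")])
print(bot.job_done())
E
```

```text
clock: 24.85
position: [0.6383, -0.089, 0.0036]
tool_rot: [3.138, -0.005, 1.493]
force: [-1.0, 21.0, 15.1]
grip_width: 0.0165
finger_force: 114.5
[([225.3, 216.7], 0.48, array([0.465, 0.355, 0.   ])), ([301.5, 240.6], 0.47, array([0.4  , 0.141, 0.   ])), ([301.3, 218.5], 0.4, array([0.462, 0.141, 0.   ])), ([212.6, 230.9], 0.38, array([0.424, 0.389, 0.   ])), ([225.6, 241.4], 0.38, array([0.395, 0.351, 0.   ]))]
the job is handed in; nothing more can be done
None
```

I handed the job in at 25 s; no verdict came back. By the last checks, three screws are in the dish and two still stand in place, and the gripped square is pressed into the corner with its blade flush on the post, though I judged the post upright from that fit rather than measuring its angle.

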